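Seat the test head on the sloping tube tester

ROBOT

A 7-joint arm with a two-finger parallel gripper is mounted at the origin on the work surface. World frame = base frame: x ahead of the robot, y to its left, z up, the work surface at z = 0. Lengths are in m, angles in rad, forces in N, time in s.
With the tool pointing down it reaches from about 0.4 to 0.85 m from the base axis. Payload 10.4 kg.
Tool frame: the origin (TCP) lies midway between the tips of the shut fingers; the grasp point (between the pads) lies 19 mm behind it; z points along the fingers, y is the line along which they close (so a half turn about z gives the same grasp; the last joint's range is limited). The gripper opens to 85 mm and grips with 20 to 120 N. Pads are 22 mm wide; open, the fingers measure 114 mm over their backs; the gripper's body (76 mm by 85 mm) begins 54 mm behind the grasp point. The pads swing forward as they close: fully open they stand 13 mm farther back than shut.
Start: joints at [-1.327, 0.332, -0.065, 1.46, 0.022, 1.35, -0.088], TCP at [0.165, 0.603, 0.231] pointing down, gripper open.
Joint ranges: [-2.6, 2.6], [-0.5, 2.12], [-1.47, 1.34], [0.16, 2.42], [-1.27, 4.41], [0.06, 2.06], [-2.6, 2.6]. Speed limits (rad/s): [2.22, 2.22, 2.79, 2.79, 3.14, 3.14, 3.14].

INTERFACE

Orientations are given as [roll, pitch, yaw] about the fixed x, y, z axes, in that order (R = Rz(yaw) Ry(pitch) Rx(roll)).
In Python, from cell import r gives the robot as it stands. Calls block until the motion is done:
- r.move_pose(position, orientation): joint-space move of the TCP to a pose.
- r.servo_line(position, ori=None, vel=0.15, contact_N=None): straight line of the TCP; ori=None keeps the orientation; vel is the mean speed in m/s. With contact_N (N) it stops when the force on the tool has changed by that much, and returns True; else False.
- r.move_joints(angles): joint-space move.
- r.grip(opening, strength=None): opening from 0.0 (shut) to 1.0 (fully open); strength is the grip in N (None keeps the last); returns when the fingers have stopped.
- r.dwell(seconds).
- r.solve_ik(position, orientation): joint angles nearest the present ones, or None.
- r.observe(): the state.
- r.grab_frame(name): name is "side" or "top" or "wrist"; returns the picture (420x560x3 uint8, blue, green, red); there is no depth.
- r.camera_model(name): a dict with "vertical_fov" (degrees; the focal length in pixels is half the picture's height over the tangent of half this angle, whatever the lens; pixels are square), "cx", "cy" (the principal point, pixels), "world_to_cam" (4x4, takes a point from world to camera coordinates); the wrist camera has in their place "hand_eye" (4x4, takes a point from camera to tool coordinates, whose origin is the TCP and whose axes are the flange's). Camera axes: x right, y down, z forward; pixel columns grow to the right and rows downward; lengths in m; the calibration is good to about 2 mm. A picture is of the moment at which its call begins: read the wrist's pose just before it. camera_model takes no time and is no camera call.
A pose or a line that the arm cannot do raises r.IKError and nothing moves.
- r.finish_job(): hands the job in; it is judged then, once.
The state is a dict: "t": time; "joints": joint angles; "qd": joint speeds; "joint_efforts": joint torques, N m; "position": TCP position; "orientation": TCP orientation; "wrist_force": force on the tool from outside, world axes, zero at the start; "moment": the same for the moment, N m; "opening": opening from 0.0 (shut) to 1.0 (fully open); "finger_force": force on a finger pad.
Only numpy, scipy, OpenCV 4.12 (cv2) and the standard library are available. Lean on these libraries where they do the work, as an engineer would, in place of code of your own. Each camera call takes 0.05 s, during which the arm holds its last target. There are 200 camera calls.

TASK

Fit the large test head onto the sloping deck of the tube tester: slide its two holes over the two locating pegs until it lies fully home and flush on the deck, either way round, and let go of it. Leave the small test head, the tubes, the cartons and the screwdriver standing or lying where they are.

Things in the scene. Friction and masses are not known exactly. Their poses are not given: they have to be found in the camera images.
- head: Large test head, loose, 0.3 kg, flat on the bench at first: grey slab 90 (x) by 130 (y) by 16 mm high, two vertical through holes of 12.5 mm diameter at y = +40 and -40 mm (x = 0), four white sockets 4 mm high near its corners, and an aluminium grip bar upright on its middle (point head_grip). Origin: centre of the underside, z up. Half a turn about z makes no difference.
- head_grip (a point): Middle of the large head's grip bar, 40 mm above the head's underside. The bar is 44 mm long (head's x), 16 mm thick (y) and 45 mm high, from 16 to 61 mm above the underside. Axes as the head's.
- deck: Seat on the tester's sloping deck, fixed, marked by a dark plate 100 by 148 mm. Origin: on the deck midway between the pegs, 91 mm above the bench; z square to the deck (30 degrees from vertical, leaning to the console's front), x up the slope, y level along the line of the pegs. Seated, the head's origin is at this origin, its z along this z, its y along this y either way.
- peg_left (a point): Tip of one steel locating peg, at y = +40 mm on the deck. Each peg stands square to the deck, 10 mm in diameter, 22 mm high, the top 8 mm tapering to 4 mm; its tip stands 6 mm out of the head's hole when the head is home.
- peg_right (a point): Tip of the other peg, the same, at y = -40 mm on the deck.
- tester: Tube tester, a fixed grey desk console 220 mm deep (x), 260 mm wide (y), 45 mm high in front and 158 mm at the rear; its top, the deck, slopes 30 degrees down to the front. Three knobs 11 mm high and a flat display lie on the deck 90 mm up the slope from the seat's middle. Origin: centre of its underside; front faces -x.
- small_head: The small test head, not wanted: same make, slab 66 by 86 by 16 mm, holes only 48 mm apart, grip bar 30 mm long and 30 mm high (top at 46 mm). Lies flat on the bench; origin: centre of the underside.
- tube_a: A radio tube standing on its black base, 32 mm in diameter, 85 mm high, glass above. Origin: centre of the underside.
- tube_b: A radio tube standing on its black base, 32 mm in diameter, 72 mm high. Origin: centre of the underside.
- carton_a: A tube carton standing upright, 45 by 45 by 95 mm high. Origin: centre of the underside.
- carton_b: A tube carton lying flat, 95 by 45 by 40 mm high. Origin: centre of the underside.
- driver: A screwdriver 200 mm long lying on the bench. Origin: underside, between its ends; x along it.
There are look-alikes about, which are no part of the job. Leave any blue or pink look-alike of the head alone.

How it is judged:
By the outcome, as a careful person would: the job done as asked, in the order asked, and still so for the second after the job is handed in, with the robot touching nothing.
It also fails if it takes over 48 s, if anything falls off the work surface, if the arm or the gripper's body presses on something with over 40 N, if the wrist force passes 120 N, or if a joint passes its speed limit or range.

## Working session

There is one attempt and no reset: what is moved stays moved. The work goes in short steps, each a Python script; the robot and the scene stay as the last script left them, time stands still between calls to the robot, and variables do not carry over. Pictures are saved under pics/ and viewed, at most 10 in all, crops included, and the job is handed in when it is done.

```bash
ls; mkdir -p pics
python3 - <<'E'
from cell import r
import cv2,numpy as np
for n in("top","side"):
    cv2.imwrite(f"pics/{n}0.png",r.grab_frame(n)); m=r.camera_model(n); print(n,{k:np.round(v,4).tolist() if not isinstance(v,str) else v for k,v in m.items()})
print(r.camera_model("wrist")); print(r.observe())
E
```

```text
pics
top {'vertical_fov': 56.4944, 'cx': 280.5631, 'cy': 204.5316, 'world_to_cam': [[-0.0158, -0.9999, 0.0025, 0.0333], [-0.9865, 0.0152, -0.1632, 0.4999], [0.1631, -0.005, -0.9866, 1.1639], [0.0, 0.0, 0.0, 1.0]]}
side {'vertical_fov': 56.4315, 'cx': 277.075, 'cy': 209.4905, 'world_to_cam': [[0.8742, -0.4854, 0.0154, -0.4169], [-0.2243, -0.4318, -0.8736, 0.1929], [0.4307, 0.7602, -0.4864, 0.8292], [0.0, 0.0, 0.0, 1.0]]}
{'vertical_fov': 66.90215975475293, 'cx': 280.6158068543918, 'cy': 211.091836649458, 'hand_eye': array([[ 1.54689728e-03, -9.63188033e-01, -2.68824143e-01,
         6.83637196e-02],
       [ 9.99998669e-01,  1.35065165e-03,  9.14961403e-04,
         5.57074325e-04],
       [-5.18192103e-04, -2.68825200e-01,  9.63188841e-01,
        -1.42448901e-01],
       [ 0.00000000e+00,  0.00000000e+00,  0.00000000e+00,
         1.00000000e+00]])}
{'t': 0.1, 'joints': array([-1.32656169,  0.33281654, -0.06470012,  1.46086166,  0.02161306,
        1.34991683, -0.08848278]), 'qd': array([ 0.00183146, -0.00082922, -0.00096592, -0.00141546,  0.00096317,
        0.00048938, -0.00022274]), 'joint_efforts': array([ 8.62730685e-04, -6.26743627e+01,  4.86997480e-02, -3.92427242e+01,
        1.62472873e-02,  7.02026562e-03,  2.42178288e-05]), 'position': array([0.16471671, 0.60254758, 0.23058853]), 'orientation': array([-3.14028821e+00,  7.24792300e-05,  2.87479757e+00]), 'wrist_force': array([0.34867779, 0.19598049, 0.19926797]), 'moment': array([-0.01404585, -0.01984444, -0.00202426]), 'finger_force': 0.0, 'opening': 1.0005316797128079}
```

View pics/top0.png

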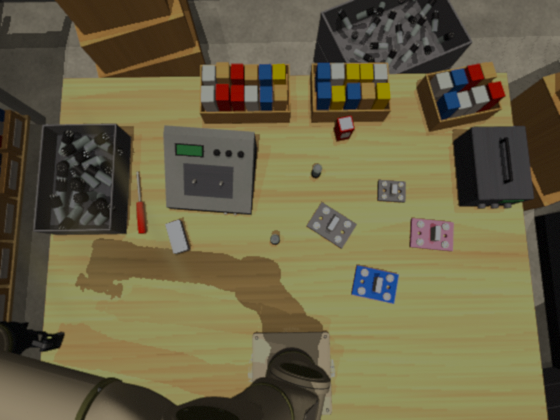

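View pics/side0.png

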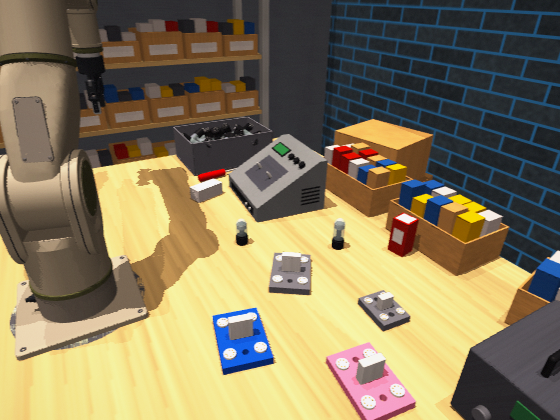

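The top view shows the candidates for the large head: grey slab (331,225), small grey head (392,190), pink (432,234), blue (376,284). By size and colour I choose the grey slab at (331,225). The tester is at (210,170), with its pegs near (194,182) and (221,184). I'll check the choice in a close crop and get rough positions.

```bash
cat > h.py <<'E'
from cell import r
import cv2,numpy as np
from scipy.spatial.transform import Rotation as R
def rpy(o): return R.from_euler('xyz',o).as_matrix()
class Cam:
    def __init__(s,n):
        m=r.camera_model(n); s.c=np.array([m["cx"],m["cy"]])
        if n=="wrist":
            o=r.observe(); T=np.eye(4); T[:3,:3]=rpy(o["orientation"]); T[:3,3]=o["position"]; s.T=T@m["hand_eye"]
        else: s.T=np.linalg.inv(m["world_to_cam"])
        s.im=r.grab_frame(n); s.f=s.im.shape[0]/2/np.tan(np.radians(m["vertical_fov"])/2)
    def at(s,uv,z):
        d=s.T[:3,:3]@np.r_[(np.array(uv)-s.c)/s.f,1]; p=s.T[:3,3]
        return p+d*(z-p[2])/d[2]
    def px(s,p):
        q=np.linalg.inv(s.T)@np.r_[p,1]; return q[:2]/q[2]*s.f+s.c
E
python3 - <<'E'
from h import *
c=Cam("top")
a=cv2.resize(c.im[190:260,290:410],(800,467),interpolation=cv2.INTER_CUBIC)
cv2.imwrite("pics/crop1.png",a)
print("head",c.at((331,225),.016),"pegs",c.at((194,182),.11),c.at((221,184),.11),"small",c.at((392,190),.016),"ta",c.at((275,240),0),c.at((316,172),0))
E
```

```text
head [ 0.43729116 -0.13099194  0.016     ] pegs [0.55974599 0.27841756 0.11      ] [0.55254362 0.19929358 0.11      ] small [ 0.54569541 -0.32846519  0.016     ] ta [0.39445572 0.04458098 0.        ] [ 0.61197692 -0.09096812  0.        ]
```

View pics/crop1.png

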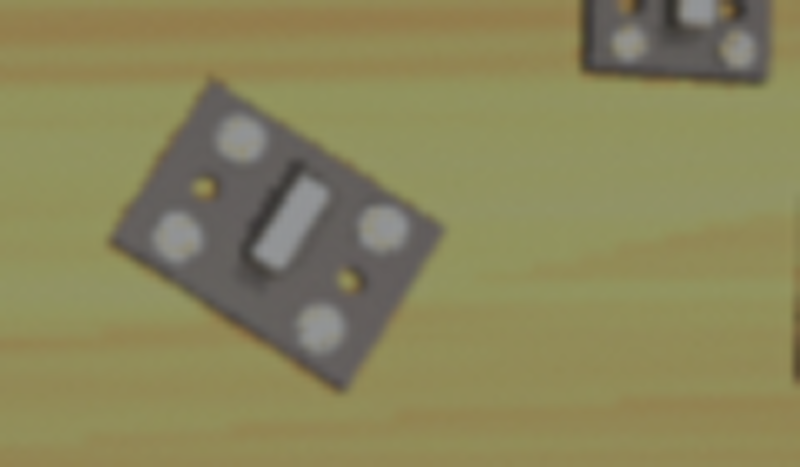

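The crop confirms the large grey head: four sockets, holes at top-view pixels (320.6,218.1) and (342.4,232.0) about 80 mm apart, and a long grip bar. Next I take wrist looks at the deck and at the head.

Run:
```python
from h import *
c=Cam("top")
h1,h2=c.at((320.6,218.05),.016),c.at((342.35,232),.016); print(h1,h2,np.linalg.norm(h1-h2))
d=h1-h2; hy=np.arctan2(-d[0],d[1]); hm=(h1+h2)/2; print("yaw",np.degrees(hy))
psi=np.radians(-5.2); dk=np.array([.567,.238,.091]); n=rpy([0,-np.pi/6,psi])[:,2]
up=np.array([0,0,1])
for k in(0,1):
  for nm,p,o in(("deckhigh",dk+.12*n,[np.pi,-np.pi/6*(1-2*k),psi+k*np.pi]),("deck",dk+.021*n,[np.pi,-np.pi/6*(1-2*k),psi+k*np.pi]),("head",hm+.12*up,[np.pi,0,hy+k*np.pi]),("headlow",hm+.01*up,[np.pi,0,hy+k*np.pi])):
    q=r.solve_ik(p,o); print(k,nm,None if q is None else np.round(q,2))
o=r.observe()
r.servo_line(o["position"]+[0,0,.1],vel=.25)
k=1
r.move_pose(dk+.12*n,[np.pi,np.pi/6,psi+np.pi]); r.dwell(.3); w=Cam("wrist"); cv2.imwrite("pics/w_deck.png",w.im); np.savez("wd.npz",T=w.T,f=w.f,c=w.c)
r.servo_line(dk+.22*n,vel=.25)
r.move_pose(hm+.12*up,[np.pi,0,hy+np.pi]); r.dwell(.3); w=Cam("wrist"); cv2.imwrite("pics/w_head.png",w.im); np.savez("wh.npz",T=w.T,f=w.f,c=w.c)
print(r.observe()["t"],r.observe()["joints"])
cv2.imwrite("pics/both.png",cv2.resize(np.hstack([cv2.imread("pics/w_deck.png"),w.im]),(800,300)))
```

```text
[ 0.45965    -0.09923648  0.016     ] [ 0.41485742 -0.16551812  0.016     ] 0.07999769434261393
yaw -34.05050181843686
0 deckhigh None
0 deck [-1.75  0.32  1.21  2.11  0.06  0.51 -2.32]
0 head [-0.93  0.01  1.16  2.05 -0.01  1.09 -1.93]
0 headlow [-0.83  0.43  1.18  2.14 -0.51  0.9  -1.51]
1 deckhigh [-1.   -0.05  0.23  2.08  0.55  0.84  0.4 ]
1 deck [-0.92  0.15  0.25  2.08  0.58  0.61  0.38]
1 head [-0.87  0.01  1.1   2.05 -0.01  1.09  1.21]
1 headlow [-0.56  0.27  0.83  2.14 -0.26  0.84  1.41]
5.35 [-0.86354366  0.01265449  1.08794485  2.04857639 -0.01278242  1.08702946
  1.20748031]
```

View pics/both.png

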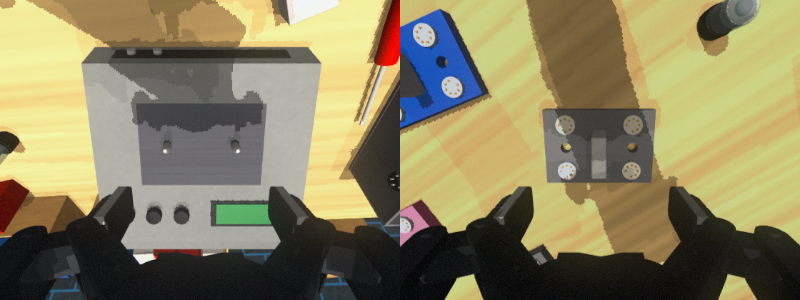

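Left half: the deck plate, with pegs at full-resolution pixels of about (234,207) and (331,207). Right half: the grey head, with holes near (232,206) and (325,206). I'll crop in for exact pixels.

Run:
```python
import cv2,numpy as np
a=cv2.imread("pics/w_deck.png")[185:235,205:360]; b=cv2.imread("pics/w_head.png")[145:260,195:355]
A=cv2.resize(a,(775,250),interpolation=cv2.INTER_CUBIC); B=cv2.resize(b,None,fx=3,fy=3,interpolation=cv2.INTER_CUBIC)
o=np.zeros((595,775,3),np.uint8); o[:250]=A; o[250:595,:480]=B; cv2.imwrite("pics/crop2.png",o)
```

```text
(no output)
```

View pics/crop2.png

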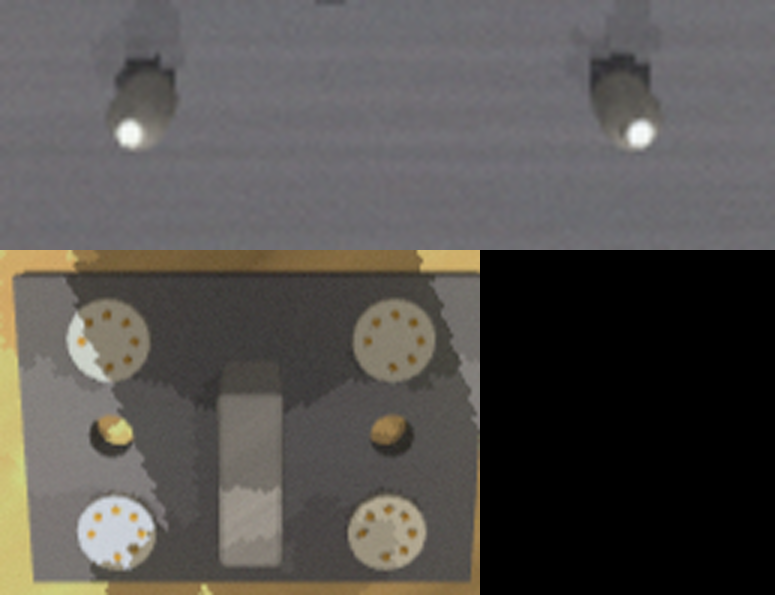

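Peg tips and holes are clear. Now I compute, grasp, lift and look at the head in the hand.

Run:
```python
from h import *
def load(f):
    w=Cam.__new__(Cam); d=np.load(f); w.T,w.f,w.c=d["T"],float(d["f"]),d["c"]; return w
wd,wh=load("wd.npz"),load("wh.npz")
g=cv2.cvtColor(cv2.imread("pics/w_deck.png"),6)
def cen(x0,x1):
    s=g[205:218,x0:x1].astype(float); s=np.clip(s-170,0,None); v,u=np.mgrid[205:218,x0:x1]; return (s*u).sum()/s.sum(),(s*v).sum()/s.sum()
a,b=cen(222,240),cen(325,343); print(a,b)
P=[wd.at(a,.11),wd.at(b,.11)]; d=P[0]-P[1]; d=d*np.sign(d[1]); psi=np.arctan2(-d[0],d[1]); print("pegs",P,np.linalg.norm(d),"psi",np.degrees(psi))
n=rpy([0,-np.pi/6,psi])[:,2]; z=.091+.022*n[2]; P=[wd.at(a,z),wd.at(b,z)]
dk=(P[0]+P[1])/2-.022*n; print("deck",dk)
h=[wh.at((232.1,206.5),.016),wh.at((325.4,206.2),.016)]; d=h[0]-h[1]; d*=np.sign(d[1]); hy=np.arctan2(-d[0],d[1]); hm=(h[0]+h[1])/2
print("head",h,np.linalg.norm(d),np.degrees(hy),"bar",wh.at((278.1,221.5),.061))
np.savez("m.npz",psi=psi,dk=dk,n=n,hy=hy,hm=hm)
bar=wh.at((278.1,221.5),.061); xy=(hm+bar)[:2]/2; o=[np.pi,0,hy+np.pi]
r.servo_line([*xy,.10],o,vel=.15); print(r.servo_line([*xy,.022],o,vel=.1,contact_N=12), r.observe()["position"])
r.grip(0,60); s=r.observe(); print(s["opening"],s["finger_force"],s["wrist_force"])
r.servo_line([*xy,.17],o,vel=.15); r.dwell(.3)
w=Cam("wrist"); cv2.imwrite("pics/w_held.png",w.im); s=r.observe(); print(s["t"],s["position"],s["opening"],s["wrist_force"])
np.savez("wg.npz",T=w.T,f=w.f,c=w.c,p=s["position"],o=s["orientation"])
cv2.imwrite("pics/crop3.png",cv2.resize(w.im[150:420,130:430],(660,594)))
```

```text
(np.float64(230.52021089630932), np.float64(211.31546572934974)) (np.float64(332.58997314234557), np.float64(211.31781557743957))
pegs [array([0.55147974, 0.2012885 , 0.11      ]), array([0.55862235, 0.28106109, 0.11      ])] 0.08009171033058586 psi -5.116462946166344
deck [0.56595366 0.24019833 0.091     ]
head [array([ 0.41519386, -0.16610478,  0.016     ]), array([ 0.45942628, -0.09985847,  0.016     ])] 0.07965601638652132 -33.730894075163654 bar [ 0.4366694 -0.1328522  0.061    ]
False [ 0.43749932 -0.13300539  0.02263647]
0.17746417435065812 59.00161564350128 [-1.25655376  0.81687822  4.87121742]
8.8 [ 0.43685006 -0.13297914  0.16977747] 0.1815758323040858 [-0.056828    0.71856217 -1.7868159 ]
```

View pics/crop3.png

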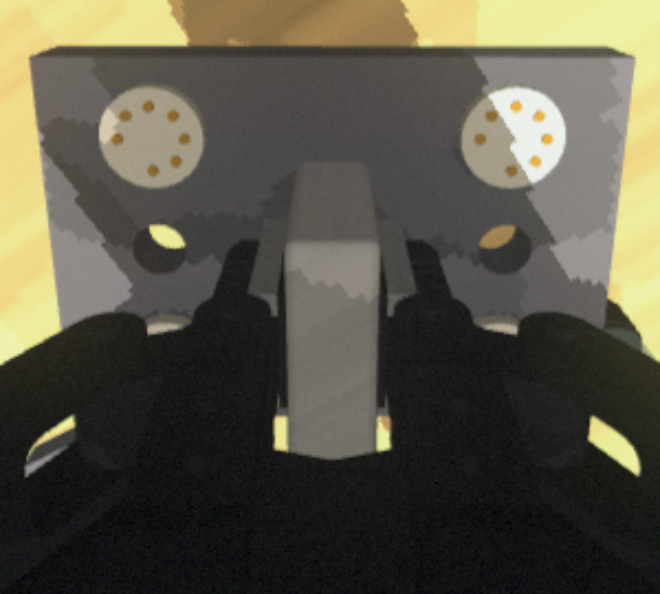

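The head hangs level in the grip, with holes at full-resolution pixels of about (202.7,263.2) and (359.5,263.2). I compute its offset in the hand, carry it to the deck and pause above the pegs.

Run:
```python
from h import *
m=np.load("m.npz"); d=np.load("wg.npz"); w=Cam.__new__(Cam); w.T,w.f,w.c=d["T"],float(d["f"]),d["c"]
zo=.0226; zs=d["p"][2]-zo+.016
h=[w.at((202.7,263.2),zs),w.at((359.5,263.2),zs)]; Rt=rpy(d["o"]); t=[Rt.T@(x-d["p"]) for x in h]; print(t,np.linalg.norm(h[0]-h[1]))
off=(t[0]+t[1])/2; off[2]=zo; print("off",off)
o=[np.pi,np.pi/6,float(m["psi"])+np.pi]; RT=rpy(o); dk,n=m["dk"],m["n"]
T=lambda hh: dk+n*hh-RT@off
np.savez("pl.npz",off=off,o=o)
r.servo_line(d["p"]+[0,0,.1],vel=.2)
r.move_pose(T(.20),o); r.servo_line(T(.05),o,vel=.15); r.servo_line(T(.03),o,vel=.05); r.dwell(.3)
s=r.observe(); print(s["t"],s["position"]-T(.03),s["orientation"]-o,s["opening"],s["wrist_force"])
w=Cam("wrist"); np.savez("w4.npz",T=w.T,f=w.f,c=w.c); sd=Cam("side")
u=sd.px(dk).astype(int); x,y=u
a=cv2.resize(w.im[120:300,130:430],(660,396)); b=cv2.resize(sd.im[y-60:y+40,x-50:x+50],(396,396))
cv2.imwrite("pics/pre.png",cv2.resize(np.hstack([a,b]),(800,300)))
```

```text
[array([-0.0006151 , -0.03920565,  0.00662652]), array([-0.00048325,  0.04071796,  0.00657219])] 0.07992373530500585
off [-0.00054918  0.00075615  0.0226    ]
12.875 [8.00017197e-06 1.06555650e-04 1.97467732e-04] [-2.92412716e-04  1.73264830e-04 -5.74238883e-05] 0.18011049266360435 [-1.45028311 -0.42391794 -2.43261932]
```

View pics/pre.png

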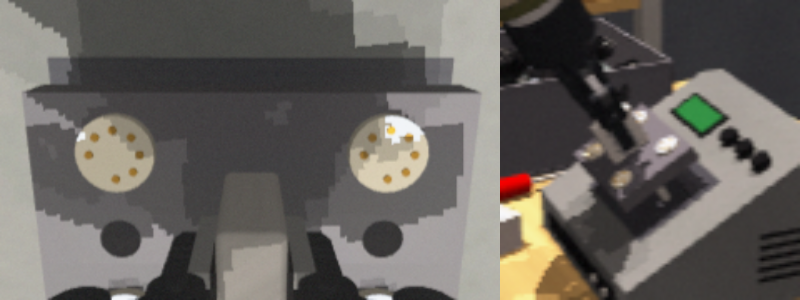

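The head is level with the deck and hovers over the pegs, with the right side and yaw. Now I lower it with a contact stop.

Run:
```python
from h import *
m=np.load("m.npz"); p=np.load("pl.npz"); dk,n=m["dk"],m["n"]; o=p["o"]; RT=rpy(o); T=lambda hh: dk+n*hh-RT@p["off"]
for hh in(.018,.012,.006,0,-.003):
    c=r.servo_line(T(hh),o,vel=.03,contact_N=10); s=r.observe(); e=RT.T@(s["position"]-T(0)); print(hh,c,np.round(e*1000,2),np.round(RT.T@s["wrist_force"],1),np.round(s["moment"],2),np.round(s["orientation"]-o,4),s["t"])
    if c: break
```

```text
0.018 False [  0.12  -0.13 -17.8 ] [1.7 0.7 2.2] [0.09 0.82 0.01] [-6.2827e+00 -2.0000e-04  1.0000e-04] 13.525
0.012 False [  0.12  -0.15 -11.81] [ 1.1 -0.1  2.7] [0.09 0.84 0.04] [-6.2828e+00 -2.0000e-04  1.0000e-04] 13.875
0.006 False [ 0.13 -0.18 -5.77] [ 1.3 -0.3  2.1] [ 0.09  0.83 -0.02] [-6.2827e+00 -3.0000e-04  0.0000e+00] 14.225
0 True [-0.11  0.24  0.24] [-1.  -0.9 -5.9] [-0.16  0.49 -0.09] [-0.0003  0.0003  0.0002] 14.5083
```

It went in without side force and touched bottom at h≈0. Press lightly, let go with a small opening (clear of the pegs), back off and check.

Run:
```python
from h import *
m=np.load("m.npz"); p=np.load("pl.npz"); dk,n=m["dk"],m["n"]; o=p["o"]; RT=rpy(o); T=lambda hh: dk+n*hh-RT@p["off"]
c=r.servo_line(T(-.002),o,vel=.02,contact_N=12); s=r.observe(); print(c,(RT.T@(s["position"]-T(0)))*1000,RT.T@s["wrist_force"])
r.grip(.38,60); r.dwell(.3); r.servo_line(T(.05),o,vel=.08); r.servo_line(T(.14),o,vel=.15); r.dwell(.3)
w=Cam("wrist"); sd=Cam("side"); s=r.observe(); print(s["t"],s["wrist_force"],s["opening"])
print("expected tips px",[w.px(dk+.022*n+RT[:,1]*y) for y in(-.04,.04)])
x,y=sd.px(dk).astype(int)
a=cv2.resize(w.im[100:300,130:430],(594,396)); b=cv2.resize(sd.im[y-60:y+40,x-50:x+50],(396,396))
cv2.imwrite("pics/post.png",cv2.resize(np.hstack([a,b]),(800,320)))
```

```text
False [-0.1494099   0.23478128  0.33405705] [ 10.03306787 -11.30260875 -43.60553688]
17.3167 [-0.53714907 -0.56578834  0.24363772] 0.381352212879287
expected tips px [array([237.08612378, 200.82986823]), array([324.5142877, 200.9419322])]
```

View pics/post.png

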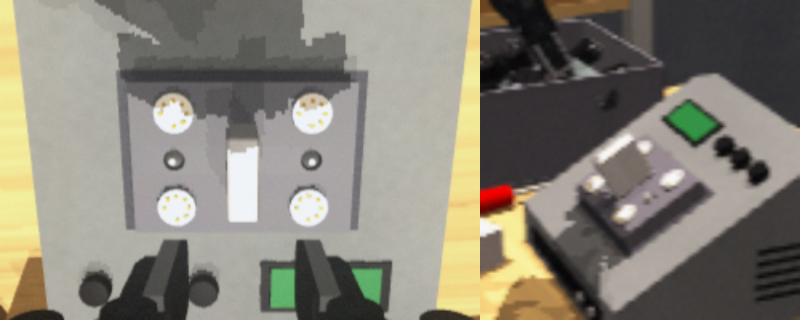

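Both peg tips stand out of the holes, the head lies flush on the deck plate, and the gripper is clear.

```bash
python3 -c "
from cell import r
print(r.finish_job())"
```

```text
the job is handed in; nothing more can be done
None
```

The large test head is seated flush on both deck pegs and released, nothing else was moved on purpose, and the job was handed in at about 17 s; the wrist force reached about 45 N in the final press, under the 120 N limit.

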